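Sort the bag clips by feel

ROBOT

A 7-joint arm with a two-finger parallel gripper is mounted at the origin on the work surface. World frame = base frame: x ahead of the robot, y to its left, z up, the work surface at z = 0. Lengths are in m, angles in rad, forces in N, time in s.
With the tool pointing down it reaches from about 0.35 to 0.9 m from the base axis. Payload 8.1 kg.
Tool frame: the origin (TCP) lies between the finger pads; the fingertips stand ahead of it and the grasp point (between the pads) is the TCP (arm.nose_length is the z of the fingertips in the tool frame, in m); z points along the fingers, y is the line along which they close (so a half turn about z gives the same grasp; the last joint's range is limited). The gripper opens to 92 mm and grips with 3 to 60 N. Pads are 19 mm wide; open, the fingers measure 130 mm over their backs; the gripper's body (75 mm by 190 mm) begins 47 mm behind the grasp point.
Start: joints at [1.009, 0.434, 0.025, 1.573, -0.012, 1.134, -0.075], TCP at [0.277, -0.56, 0.246] pointing down, gripper open.
Joint ranges: [-2.62, 2.62], [-0.44, 2.09], [-1.27, 1.32], [0.08, 2.57], [-1.32, 4.46], [0.12, 2], [-2.74, 2.74]. Speed limits (rad/s): [2.22, 2.22, 3.01, 3.01, 3.14, 3.14, 3.14].

INTERFACE

Orientations are given as a rotation vector (axis times angle).
In Python, from cell import sensors, optics, arm gives the robot as it stands.
- The arm moves only by the tool arm_command, never from a script. Its argument "deltas" is one flat list of numbers, 7 for each row, row after row: the turn, a rotation vector about the world's x, y, z as a fraction of full scale, then the shift along the world's x, y, z as a fraction of full scale, then the finger opening in mm, from 0 to 91.8. In form: [wx, wy, wz, dx, dy, dz, fingers, wx, wy, wz, dx, dy, dz, fingers, ...]. A call has 1 to 20 rows; each row is the pose to reach, as a shift and turn from the pose commanded when the call began; what a row does not reach only later rows make up. Full scale, the value 1, is 1 m for a shift and 90 degrees for a turn. A row lasts 1/10 s, in which the tool goes at most 50 mm and 8.59 degrees, less where a joint would pass 70% of its speed; a pose out of reach is approached as far as the arm can. A call with a number of a shift or a turn outside -1 to 1 is refused whole. A call with a gripper value outside its range is refused whole. The fingers move at their own pace and stop on an object; "force" is the grip in N (left out, the last holds). Time passes only in rows, so rows that repeat a pose let the fingers close. It gives the time, the measured TCP pose, the force, the opening and the grip force at its end, in the units of the state.
- sensors.observe(): the state, without advancing time (a new reading comes with each control period).
- optics.get_image(name): name is "scene" or "top" or "wrist"; returns the picture (384x512x3 uint8, blue, green, red); there is no depth.
- optics.calibration(name): a dict with "camera_matrix" (3x3 intrinsics, pixels), "D" ([k1, k2, p1, p2, k3] as OpenCV has them; the pictures are not rectified), "rvec" (rotation vector, rad) and "tvec" (3), from world to camera coordinates, as OpenCV has them. Camera axes: x right, y down, z forward; pixel columns grow to the right and rows downward; lengths in m; the calibration is good to about 2 mm. A picture is of the moment at which its call begins: read the wrist's pose just before it. calibration takes no time and is no camera call; for the wrist camera it gives the pose at the moment of the call.
- arm.sign_off(): hands the job in; it is judged then, once.
The state is a dict: "clock": time; "joints": joint angles; "dq": joint speeds; "joint_efforts": joint torques, N m; "position": TCP position; "ee_rot": TCP orientation; "force": force on the tool from outside, world axes, zero at the start; "ft_torque": the same for the moment, N m; "width": opening from 0.0 (shut) to 1.0 (fully open); "gripper_force": force on a finger pad.
Only numpy, scipy, OpenCV 4.12 (cv2) and the standard library are available. Lean on these libraries where they do the work, as an engineer would, in place of code of your own. Each camera call takes 0.05 s, during which the arm holds its last target. There are 200 camera calls.

TASK

Press the orange thumb button so that the lid of the white clip box pops open, then sort the three green bag clips by pinching their handles to feel the spring: the sound, stiff ones go in the clip box and any weak one in the yellow basket. Finish by snapping the lid shut, and do not knock or shift the jars, tin, mug and spoon standing around.

Things in the scene. Friction and masses are not known exactly. Their poses are not given: they have to be found in the camera images.
- clip_1_pinch (a point): one of three green spring bag clips that look alike, lying on edge: 90 mm long, 26 mm tall, about 50 g. Point mid-way between its handles, 13 mm above its underside: pinch here, across y; +x points to the jaws, z up. Hinge pin 36 mm from here towards +x, jaw tips 74 mm; handle ends 16 mm towards -x.
- clip_2_pinch (a point): one of three green spring bag clips that look alike, lying on edge: 90 mm long, 26 mm tall, about 50 g. Point mid-way between its handles, 13 mm above its underside: pinch here, across y; +x points to the jaws, z up. Handles 36 mm apart (outside) left alone, about 18 mm at their stop, when the jaws gape wide.
- clip_3_pinch (a point): one of three green spring bag clips that look alike, lying on edge: 90 mm long, 26 mm tall, about 50 g. Point mid-way between its handles, 13 mm above its underside: pinch here, across y; +x points to the jaws, z up. Weakness cannot be seen, only felt; of the three at least one is weak, at least one sound.
- clip_box: white plastic keep box with a blue hinged lid, fixed to the table; 120 mm (its x) by 190 mm (its y) outside, walls and floor 4 mm thick, rim 60 mm above the table. Origin: centre of its underside; its -x side is the front, with a 50 mm deep, 45 mm wide, 44 mm tall ledge that carries the orange thumb button
- box_in (a point): centre of the clip box's inner floor, 4 mm above the table; here go the sound clips. A sound clip's handles give only from about 16 N and need over 30 N to reach their stop: pinched at 20 to 25 N they stay more than 26 mm apart, outside to outside
- latch_top (a point): centre of the top of the orange thumb button (pad 30 by 30 mm, top 54 mm above the table when up) on the ledge at the box's front, 25 mm in front of the lid's edge. It rocks down about 5 mm when pushed down here with 2 to 5 N; half-way down it frees the lid, which springs open by itself
- latch (a joint): angle of the thumb button in rad: 0 up, 0.28 fully down; it springs back
- lid (a joint): angle of the blue lid in rad: 0 shut, 1.45 standing open, almost upright. A weak spring lifts it and holds it open (under 1 N at its edge pushes it over); pressed down fully near the middle of its front edge, with 3 to 8 N, it snaps under the latch and stays shut
- lid_hinge (a point): middle of the lid's hinge line, on the box's far (+x) rim, 60.5 mm above the table; the hinge line runs along the box's y
- lid_edge (a point): middle of the lid's free front edge, on its upper face, 128 mm from the hinge; the lid is 194 mm wide along the hinge and 5 mm thick. Open, its upper face looks away from the box (towards the box's +x)
- basket: open yellow plastic basket for rejected clips, fixed to the table; 130 mm (its x) by 170 mm (its y) outside, walls and floor 4 mm thick, rim 55 mm above the table. Origin: centre of its underside. A weak clip's handles give at about 2 N and reach their stop (about 18 mm apart) at 3 to 6 N
- clip_1_left: the left lever (handle and jaw in one piece; on the +y side) of the clip of clip_1_pinch, origin at the foot of its hinge pin; it turns about z by up to 0.22 rad when pinched. Its spring presses its jaw on the other lever's: about 17 N in a sound clip, 2 N in a weak one
- clip_1_right: the right lever (handle and jaw in one piece; on the -y side) of the clip of clip_1_pinch, origin at the foot of its hinge pin; it turns about z by up to 0.22 rad when pinched. Its spring presses its jaw on the other lever's: about 17 N in a sound clip, 2 N in a weak one
- clip_2_left: the left lever (handle and jaw in one piece; on the +y side) of the clip of clip_2_pinch, origin at the foot of its hinge pin; it turns about z by up to 0.22 rad when pinched. Its spring presses its jaw on the other lever's: about 17 N in a sound clip, 2 N in a weak one
- clip_2_right: the right lever (handle and jaw in one piece; on the -y side) of the clip of clip_2_pinch, origin at the foot of its hinge pin; it turns about z by up to 0.22 rad when pinched. Its spring presses its jaw on the other lever's: about 17 N in a sound clip, 2 N in a weak one
- clip_3_left: the left lever (handle and jaw in one piece; on the +y side) of the clip of clip_3_pinch, origin at the foot of its hinge pin; it turns about z by up to 0.22 rad when pinched. Its spring presses its jaw on the other lever's: about 17 N in a sound clip, 2 N in a weak one
- clip_3_right: the right lever (handle and jaw in one piece; on the -y side) of the clip of clip_3_pinch, origin at the foot of its hinge pin; it turns about z by up to 0.22 rad when pinched. Its spring presses its jaw on the other lever's: about 17 N in a sound clip, 2 N in a weak one
- jam_jar: dark red jam jar with a red lid, 66 mm across, 97 mm tall; loose bystander, origin at the centre of its underside
- honey_jar: amber honey jar with a brass lid, 66 mm across, 97 mm tall; loose bystander, origin at the centre of its underside
- tin: food tin with a blue label, 68 mm across, 100 mm tall; loose bystander, origin at the centre of its underside
- spice_jar: small spice jar with a black cap, 42 mm across, 60 mm tall; loose bystander, origin at the centre of its underside
- mug: blue mug, 76 mm across, 75 mm tall, with a handle; loose bystander, origin at the centre of its underside
- spoon: wooden spoon, 200 mm long, lying flat; loose bystander, origin at the middle of its length and underside
Things that resemble listed ones, but are neither listed nor needed, are in the scene too. Several things look just like the basket: the one meant starts farthest from the robot's base. Leave any brown look-alike of the part that bears clip_1_pinch alone.

How it is judged:
On the way, in this order (a step that is already met when the one before it is completed fails the run):
1. the thumb button is pressed (value of joint latch above 0.08 rad).
2. the lid has popped wide open (value of joint lid above 1.2 rad), for 0.1 s.
At the end, for the whole second after the job is handed in: Every sound clip lies inside the clip box and every weak clip inside the yellow basket (the point between the clip's handles is within the walls and below the rim), and a clip counts as sound when its jaws bite together with over 8 N and weak below that. The lid is shut (angle under 0.05 rad) (((contact force between clip_1_left and clip_1_right above 8 N and x of clip_1_pinch in the frame of clip_box between -0.057 and 0.057 m and y of clip_1_pinch in the frame of clip_box between -0.092 and 0.092 m and z of clip_1_pinch in the frame of clip_box between 0 and 0.06 m) or (contact force between clip_1_left and clip_1_right below 8 N and x of clip_1_pinch in the frame of basket between -0.062 and 0.062 m and y of clip_1_pinch in the frame of basket between -0.082 and 0.082 m and z of clip_1_pinch in the frame of basket between 0 and 0.055 m)) and ((contact force between clip_2_left and clip_2_right above 8 N and x of clip_2_pinch in the frame of clip_box between -0.057 and 0.057 m and y of clip_2_pinch in the frame of clip_box between -0.092 and 0.092 m and z of clip_2_pinch in the frame of clip_box between 0 and 0.06 m) or (contact force between clip_2_left and clip_2_right below 8 N and x of clip_2_pinch in the frame of basket between -0.062 and 0.062 m and y of clip_2_pinch in the frame of basket between -0.082 and 0.082 m and z of clip_2_pinch in the frame of basket between 0 and 0.055 m)) and ((contact force between clip_3_left and clip_3_right above 8 N and x of clip_3_pinch in the frame of clip_box between -0.057 and 0.057 m and y of clip_3_pinch in the frame of clip_box between -0.092 and 0.092 m and z of clip_3_pinch in the frame of clip_box between 0 and 0.06 m) or (contact force between clip_3_left and clip_3_right below 8 N and x of clip_3_pinch in the frame of basket between -0.062 and 0.062 m and y of clip_3_pinch in the frame of basket between -0.082 and 0.082 m and z of clip_3_pinch in the frame of basket between 0 and 0.055 m)) and value of joint lid below 0.05 rad); the robot touches nothing.
It fails at once if a jar, the tin, the mug or the spoon is shifted by more than 30 mm (distance of any of jam_jar, honey_jar, tin, spice_jar, mug, spoon from where it was at the start of the episode above 0.03 m).
It fails at once if a jar, the tin or the mug is tipped over (angle between any of jam_jar, honey_jar, tin, spice_jar, mug's own z axis and vertical above 0.5 rad).
It also fails if it takes over 72 s, if anything falls off the work surface, if the arm or the gripper's body presses on something with over 40 N, if the wrist force passes 120 N, or if a joint passes its speed limit or range.

## Working session

There is one attempt and no reset: what is moved stays moved. The work goes in short steps, Python scripts to look and compute and a tool call to move; the robot and the scene stay as the last step left them, time stands still between calls to the robot, and variables do not carry over. Pictures are saved under pics/ and viewed, at most 10 in all, crops included, and the job is handed in when it is done.

Besides the shell and the picture viewer there is one more tool, called after "Emit:" as name(argument=value, ...) on one line, values as JSON. arm_command: Moves the arm, as the interface text tells. Its arguments: {"type":"object","properties":{"deltas":{"type":"array","items":{"type":"number"}},"force":{"type":"number"}},"required":["deltas"]}

```bash
mkdir -p pics
python3 - <<'E'
from cell import sensors, optics, arm
import cv2
print(sensors.observe(), arm.nose_length)
for n in("top","scene"):
    im=optics.get_image(n); cv2.imwrite(f"pics/{n}0.png",im)
    cv2.imwrite(f"pics/{n}0b.png",cv2.resize(im,(800,600),interpolation=cv2.INTER_CUBIC))
    print(optics.calibration(n))
E
```

```text
{'clock': 0.0, 'joints': array([ 1.00938734,  0.43521931,  0.02496951,  1.57408974, -0.01162464,
        1.13397428, -0.07509155]), 'dq': array([ 3.09934363e-04,  9.04089576e-04, -9.36865207e-04, -6.07212133e-04,
        6.86047990e-04, -6.20870577e-05, -5.92436804e-04]), 'joint_efforts': array([-1.35902999e-03, -6.67856312e+01,  9.84846130e-01, -3.14460576e+01,
       -6.05831738e-02,  4.28399455e-02,  1.42158387e-04]), 'position': array([ 0.27655216, -0.55995977,  0.24495001]), 'ee_rot': array([-3.05787804e+00, -7.13950718e-01,  7.29000645e-04]), 'force': array([ 0.07590347, -0.43750472, -0.29393154]), 'ft_torque': array([ 0.04760091, -0.00294549,  0.01532682]), 'gripper_force': 0.0, 'width': 1.0026657301271364} 0.019
{'camera_matrix': array([[358.81270777,   0.        , 259.10979199],
       [  0.        , 358.81270777, 190.3180148 ],
       [  0.        ,   0.        ,   1.        ]]), 'D': array([-0.01713622,  0.        ,  0.        ,  0.        ,  0.        ]), 'rvec': array([ 2.14598812, -2.18513393,  0.04904246]), 'tvec': array([0.01081329, 0.44284736, 0.93454248])}
{'camera_matrix': array([[409.87588578,   0.        , 253.88067663],
       [  0.        , 409.87588578, 191.23785063],
       [  0.        ,   0.        ,   1.        ]]), 'D': array([0.04677026, 0.        , 0.        , 0.        , 0.        ]), 'rvec': array([ 1.40735829,  2.34965939, -0.75280271]), 'tvec': array([ 0.21630235, -0.26762338,  1.34367987])}
```

View pics/top0b.png

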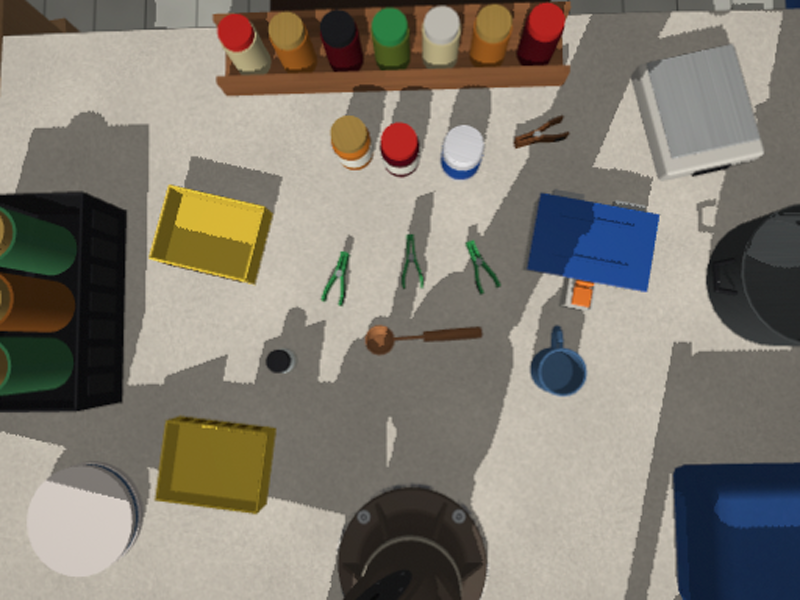

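View pics/scene0b.png

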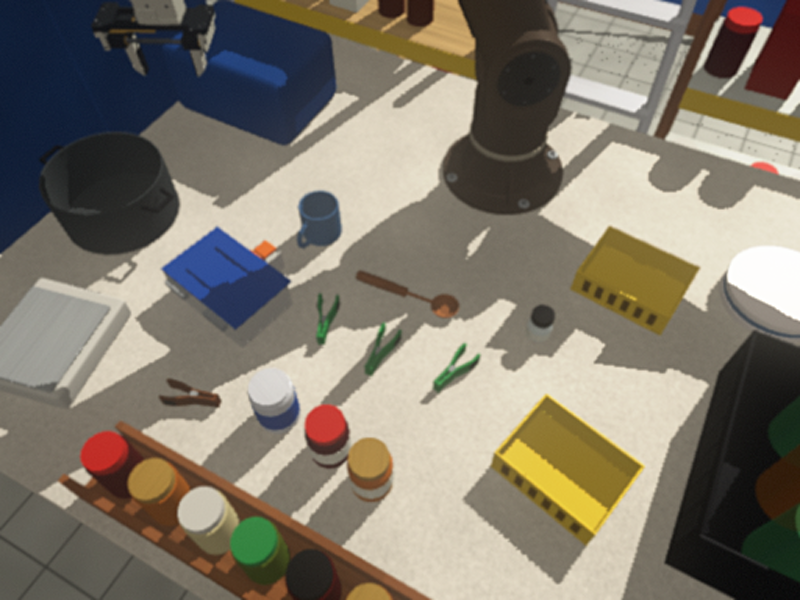

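The two yellow baskets at top-view (800-scale) pixels (210,235) and (215,465) look alike. The one at (210,235) is farther from the base (412,560), so it is the one meant. The green clips are at (337,278), (411,262) and (483,265), and the brown look-alike at (541,133) stays. The orange button is at (581,294), on the robot side of the blue lid at (592,243). The next step is an enlarged crop plus measurements.

```bash
cat > h.py <<'E'
import cv2, numpy as np
from cell import sensors, optics, arm
def cast(cal,px,z):
    px=np.asarray(px,float).reshape(-1,1,2)
    n=cv2.undistortPoints(px,cal["camera_matrix"],cal["D"]).reshape(-1,2)
    R=cv2.Rodrigues(cal["rvec"])[0]; c=-R.T@cal["tvec"]
    d=np.c_[n,np.ones(len(n))]@R
    return c+d*((z-c[2])/d[:,2])[:,None]
def mask(im,lo,hi):
    return cv2.inRange(cv2.cvtColor(im,cv2.COLOR_BGR2HSV),lo,hi)
def blobs(m,amin):
    cs=cv2.findContours(m,cv2.RETR_EXTERNAL,cv2.CHAIN_APPROX_NONE)[0]
    return [c for c in cs if cv2.contourArea(c)>=amin]
GREEN=((45,70,30),(85,255,255)); BLUE=((104,150,40),(125,255,255)); YEL=((20,120,50),(32,255,255)); ORG=((5,180,150),(15,255,255))
E
python3 - <<'E'
from h import *
cal=optics.calibration("top"); im=cv2.imread("pics/top0.png")
c=im[85:215,90:430]
cv2.imwrite("pics/crop1.png",cv2.resize(c,(800,306),interpolation=cv2.INTER_CUBIC))
for nm,col,z,a in(("green",GREEN,.02,40),("blue",BLUE,.063,500),("yel",YEL,.055,500),("org",ORG,.054,20)):
    for b in blobs(mask(im,*col),a):
        r=cv2.minAreaRect(b); box=cv2.boxPoints(r)
        print(nm,np.round(r[0]),cv2.contourArea(b),"ctr",cast(cal,[r[0]],z).round(3)[0,:2],"corners",cast(cal,box,z)[:,:2].round(3).tolist())
for nm,p,z in(("honey",(350,132),.097),("jam",(400,135),.097),("tin",(463,140),.1),("spice",(279,360),.06),("mug",(558,368),.075),("spoon",(380,340),.01),("spoonend",(482,332),.01)):
    print(nm,cast(cal,[np.array(p)*.64],z)[0,:2].round(3))
E
```

```text
green [ 23. 234.] 1388.5 ctr [0.335 0.643] corners [[0.386, 0.709], [0.384, 0.58], [0.285, 0.577], [0.287, 0.706]]
green [215. 177.] 114.5 ctr [0.481 0.12 ] corners [[0.441, 0.145], [0.528, 0.13], [0.522, 0.095], [0.434, 0.11]]
green [306. 170.] 81.5 ctr [ 0.494 -0.121] corners [[0.536, -0.101], [0.541, -0.12], [0.453, -0.141], [0.448, -0.122]]
green [264. 167.] 56.5 ctr [ 0.505 -0.01 ] corners [[0.551, 0.007], [0.55, -0.028], [0.459, -0.026], [0.46, 0.008]]
green [ 23. 155.] 1383.0 ctr [0.552 0.652] corners [[0.515, 0.734], [0.619, 0.719], [0.588, 0.569], [0.485, 0.585]]
green [249.  16.] 439.0 ctr [0.925 0.023] corners [[0.963, 0.053], [0.96, -0.008], [0.888, -0.007], [0.89, 0.053]]
blue [471. 340.] 6629.5 ctr [ 0.066 -0.506] corners [[0.17, -0.414], [0.167, -0.608], [-0.036, -0.596], [-0.034, -0.405]]
blue [380. 155.] 3682.0 ctr [ 0.524 -0.304] corners [[0.481, -0.196], [0.607, -0.223], [0.567, -0.413], [0.442, -0.384]]
yel [138. 297.] 3758.0 ctr [0.176 0.313] corners [[0.119, 0.412], [0.257, 0.396], [0.233, 0.215], [0.097, 0.232]]
yel [135. 149.] 3351.5 ctr [0.554 0.324] corners [[0.514, 0.43], [0.643, 0.401], [0.594, 0.219], [0.467, 0.25]]
org [372. 189.] 101.5 ctr [ 0.437 -0.284] corners [[0.427, -0.267], [0.453, -0.273], [0.448, -0.3], [0.421, -0.295]]
org [222.  98.] 47.5 ctr [0.685 0.094] corners [[0.679, 0.12], [0.698, 0.118], [0.691, 0.068], [0.672, 0.07]]
honey [0.704 0.084]
jam [0.696 0.004]
tin [ 0.684 -0.096]
spice [0.342 0.207]
mug [ 0.323 -0.237]
spoon [0.372 0.047]
spoonend [ 0.382 -0.127]
```

View pics/crop1.png

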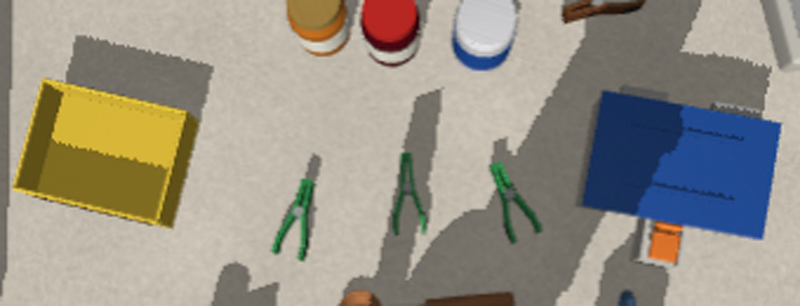

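Crop: the basket (105,155) is the far one. The clips are at (295,220), (408,195) and (515,200), with their handles towards the robot and jaws away. The button at (665,243) sits at the front of the box, whose yaw is about -11.7°. Next I move above the button.

Emit:
arm_command(deltas=[0,0,-0.2,0.08,0.14,-0.03,0,0,0,-0.42,0.16,0.275,-0.05,0,0,0,-0.42,0.16,0.275,-0.05,0,0,0,-0.42,0.16,0.275,-0.05,0,0,0,-0.42,0.16,0.275,-0.05,0,0,0,-0.42,0.16,0.275,-0.05,0,0,0,-0.42,0.16,0.275,-0.05,0,0,0,-0.42,0.16,0.275,-0.05,0,0,0,-0.42,0.16,0.275,-0.145,0,0,0,-0.42,0.16,0.275,-0.145,0,0,0,-0.42,0.16,0.275,-0.145,0,0,0,-0.42,0.16,0.275,-0.145,0], force=10)

```text
clock: 1.3
position: [0.4361, -0.2859, 0.101]
ee_rot: [-3.125, 0.317, 0.003]
force: [0.7, -0.5, 0.4]
width: 0.02
gripper_force: 0.0
```

Emit:
arm_command(deltas=[0,0,0,0,0,-0.02,0,0,0,0,0,0,-0.026,0,0,0,0,0,0,-0.03,0,0,0,0,0,0,-0.032,0,0,0,0,0,0,-0.033,0,0,0,0,0,0,-0.033,0,0,0,0,0,0,-0.033,0])

```text
clock: 2.0
position: [0.4341, -0.2855, 0.0697]
ee_rot: [-3.125, 0.317, 0.006]
force: [-13.0, 2.8, 21.6]
width: 0.01
gripper_force: 12.0
```

Run:
```python
from h import *
im=optics.get_image("scene"); cv2.imwrite("pics/press.png",cv2.resize(im[90:230,60:240],(720,560)))
```

```text
(no output)
```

View pics/press.png

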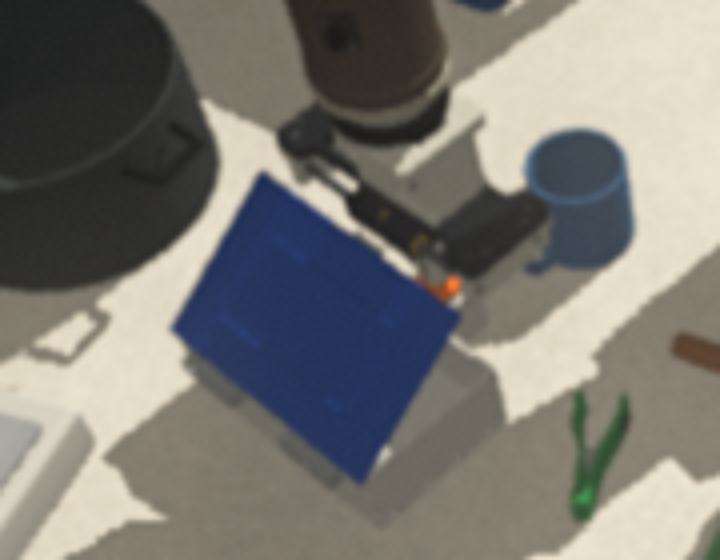

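The button is down and the lid is open part-way, held by the hand. I back away up and towards the robot.

Emit:
arm_command(deltas=[0,0,0,-0.005,0,0.02,0,0,0,0,-0.02,0,0.06,0,0,0,0,-0.04,0.03,0.11,40,0,0,0,-0.04,0.08,0.15,60,0,0,0,-0.04,0.13,0.15,60,0,0,0.1,-0.04,0.17,0.15,60,0,0,0.2,-0.03,0.17,0.15,60,0,0,0.2,-0.03,0.17,0.15,60,0,0,0.2,-0.03,0.17,0.15,60,0,0,0.2,-0.03,0.17,0.15,60])

```text
clock: 3.05
position: [0.4064, -0.1167, 0.2181]
ee_rot: [3.136, 0.17, 0.0]
force: [0.2, -0.5, 0.4]
width: 0.631
gripper_force: 0.0
```

Run:
```python
from h import *
print(sensors.observe()["position"])
im=optics.get_image("scene"); w=optics.get_image("wrist");cv2.imwrite("pics/w1.png",w)
print(optics.calibration("wrist"))
cv2.imwrite("pics/open.png",np.vstack([cv2.resize(im[90:230,60:360],(640,298)),cv2.resize(w,(640,300))[:, :]]))
```

```text
[ 0.40641758 -0.11672371  0.21805817]
{'camera_matrix': array([[341.37669047,   0.        , 256.35296258],
       [  0.        , 341.37669047, 189.68538395],
       [  0.        ,   0.        ,   1.        ]]), 'D': array([-0.02035541,  0.        ,  0.        ,  0.        ,  0.        ]), 'rvec': array([-2.19254048,  1.96614213,  0.25041564]), 'tvec': array([-0.15826671,  0.35552778,  0.46053871])}
```

View pics/open.png

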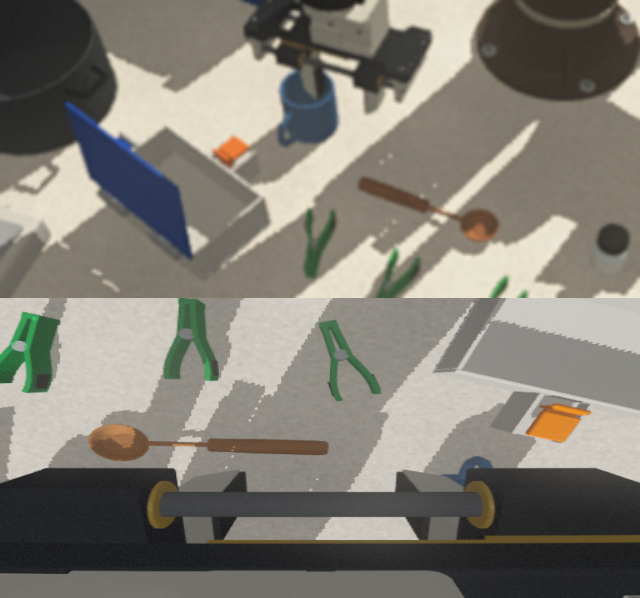

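The lid stands fully open and the box is clear. In the wrist view the three clips lie ahead, with handle ends towards the robot. I take one wrist look with all three in view.

Emit:
arm_command(deltas=[0,0,0,-0.02,0.05,0.03,76,0,0,-0.07,-0.03,0.1,0.06,76,0,0,-0.07,-0.04,0.11,0.09,76,0,0,-0.07,-0.04,0.11,0.09,76,0,0,-0.07,-0.04,0.11,0.09,76])

```text
clock: 3.65
position: [0.3671, -0.0056, 0.3085]
ee_rot: [3.141, 0.004, 0.003]
force: [-0.3, -0.2, -1.4]
width: 0.831
gripper_force: 0.0
```

```bash
cat >> h.py <<'E'
def clips(cal,im,z=.026,amin=150):
    for b in blobs(mask(im,*GREEN),amin):
        P=cast(cal,b.reshape(-1,2),z)[:,:2]
        t=cv2.minEnclosingTriangle((P*1000).astype(np.float32).reshape(-1,1,2))[1]
        if t is None or not 300<cv2.contourArea((P*1000).astype(np.float32))<6000: continue
        t=t.reshape(3,2)/1000
        s=[np.linalg.norm(t[(i+1)%3]-t[(i+2)%3]) for i in range(3)]
        i=int(np.argmin(s)); ap=t[i]; m=(t[(i+1)%3]+t[(i+2)%3])/2
        d=(ap-m)/np.linalg.norm(ap-m)
        pr=P@d; back=pr.min(); 
        print("px",b.reshape(-1,2).mean(0).round(),"len",np.ptp(pr).round(3),"base",round(min(s),3),"yaw",np.degrees(np.arctan2(d[1],d[0])).round(1),"apex",ap.round(3),"pinch",(m+d*(back-m@d+.016)).round(3))
E
python3 - <<'E'
from h import *
w=optics.get_image("wrist");cal=optics.calibration("wrist");cv2.imwrite("pics/w2.png",w)
clips(cal,w)
print("top");clips(optics.calibration("top"),cv2.imread("pics/top0.png"),amin=40)
m=mask(w,*GREEN); w[m>0]=(255,0,255); cv2.imwrite("pics/w2m.png",w)
E
```

```text
px [151.  67.] len 0.089 base 0.04 yaw -15.7 apex [0.563 0.094] pinch [0.451 0.125]
px [357.  54.] len 0.089 base 0.043 yaw 22.1 apex [ 0.591 -0.08 ] pinch [ 0.467 -0.131]
px [258.  41.] len 0.087 base 0.04 yaw 2.3 apex [ 0.579 -0.004] pinch [ 0.475 -0.008]
top
px [216. 179.] len 0.09 base 0.041 yaw -15.7 apex [0.556 0.095] pinch [0.452 0.124]
px [304. 170.] len 0.089 base 0.028 yaw -173.9 apex [ 0.432 -0.125] pinch [ 0.521 -0.116]
px [263. 168.] len 0.09 base 0.04 yaw 1.7 apex [ 0.58  -0.006] pinch [ 0.475 -0.009]
px [249.  17.] len 0.07 base 0.111 yaw -27.4 apex [ 0.982 -0.009] pinch [0.903 0.032]
```

View pics/w2m.png

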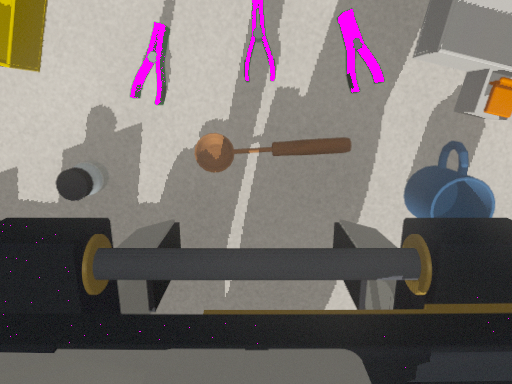

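C's left handle end is dark and slips the mask, but the overlay fits all three clips at pixels (151,67), (258,41) and (357,54). I go to the right one (C) first and pinch at 22 N.

Emit:
arm_command(deltas=[0,0,0.1,0.05,-0.06,-0.05,66,0,0,0.235,0.1,-0.125,-0.1,66,0,0,0.235,0.1,-0.125,-0.15,66,0,0,0.235,0.1,-0.125,-0.2,66,0,0,0.235,0.1,-0.125,-0.24,66,0,0,0.235,0.1,-0.125,-0.24,66,0,0,0.235,0.1,-0.125,-0.24,66,0,0,0.235,0.1,-0.125,-0.265,66,0,0,0.235,0.1,-0.125,-0.285,66,0,0,0.235,0.1,-0.125,-0.285,66,0,0,0.235,0.1,-0.125,-0.285,66], force=22)

```text
clock: 4.8
position: [0.4666, -0.1308, 0.0237]
ee_rot: [3.087, 0.58, -0.001]
force: [0.1, 0.5, 0.1]
width: 0.717
gripper_force: 0.0
```

Emit:
arm_command(deltas=[0,0,0,0,0,0,10,0,0,0,0,0,0,10,0,0,0,0,0,0,10,0,0,0,0,0,0,10,0,0,0,0,0,0,10,0,0,0,0,0,0,10,0,0,0,0,0,0,10,0,0,0,0,0,0,10], force=22)

```text
clock: 5.6
position: [0.467, -0.1306, 0.0232]
ee_rot: [3.087, 0.581, 0.001]
force: [-1.1, -0.2, 6.1]
width: 0.314
gripper_force: 22.0
```

At 22 N the opening is 28.8 mm, which is over 26, so C is sound. I carry it to the box.

Emit:
arm_command(deltas=[0,0,0,0,0,0.03,10,0,0,0,0,0,0.07,10,0,0,0,0,0,0.11,10,0,0,-0.09,0.006,-0.045,0.12,10,0,0,-0.18,0.012,-0.09,0.12,10,0,0,-0.27,0.018,-0.135,0.12,10,0,0,-0.363,0.022,-0.175,0.12,10,0,0,-0.363,0.0235,-0.209,0.12,10,0,0,-0.363,0.0235,-0.209,0.12,10,0,0,-0.363,0.0235,-0.209,0.12,10])

```text
clock: 6.6
position: [0.4897, -0.3398, 0.1423]
ee_rot: [-3.126, 0.312, 0.001]
force: [0.6, 0.4, -1.8]
width: 0.304
gripper_force: 22.0
```

Run:
```python
from h import *
print(sensors.observe()["position"])
im=optics.get_image("scene"); w=optics.get_image("top")
cv2.imwrite("pics/carry.png",np.hstack([cv2.resize(im[60:230,60:260],(400,340)),cv2.resize(w[80:250,290:490],(400,340))]))
```

```text
[ 0.48972964 -0.33978951  0.14229782]
```

View pics/carry.png

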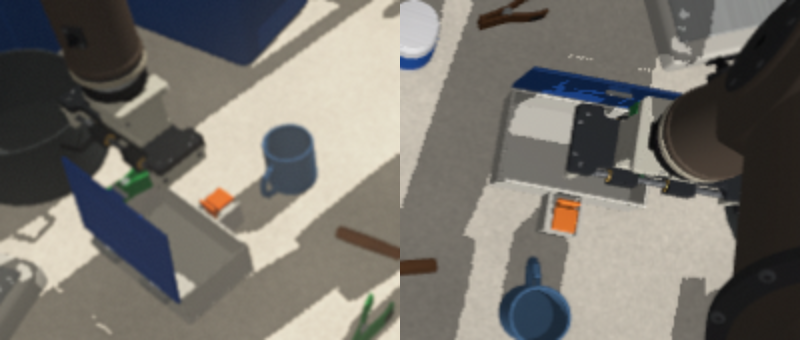

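The clip is held over the right half of the box, clear of the lid. I lower it, release and rise.

Emit:
arm_command(deltas=[0,0,0,0,0,-0.04,10,0,0,0,0,0,-0.08,10,0,0,0,0,0,-0.1,10,0,0,0,0,0,-0.11,10,0,0,0,0,0,-0.11,10,0,0,0,0,0,-0.11,48,0,0,0,0,0,-0.11,48,0,0,0,0,0,-0.11,48,0,0,0,0,0,-0.11,48,0,0,0,0,0,-0.08,48,0,0,0,0,0,-0.04,48,0,0,0,0,0,0,48])

```text
clock: 7.9
position: [0.4899, -0.3392, 0.1441]
ee_rot: [-3.126, 0.311, 0.001]
force: [0.1, -0.5, 0.3]
width: 0.523
gripper_force: 0.0
```

Emit:
arm_command(deltas=[0,0,0,-0.003,0.05,0,66,0,0,0.05,-0.006,0.1,0,66,0,0,0.1,-0.01,0.15,0,66,0,0,0.149,-0.015,0.2,0,66,0,0,0.149,-0.015,0.25,0,66,0,0,0.149,-0.015,0.3,0,66,0,0,0.149,-0.015,0.331,-0.02,66,0,0,0.149,-0.015,0.331,-0.06,66,0,0,0.149,-0.015,0.331,-0.1,66,0,0,0.149,-0.015,0.331,-0.12,66,0,0,0.149,-0.015,0.331,-0.12,66,0,0,0.149,-0.015,0.331,-0.12,10,0,0,0.149,-0.015,0.331,-0.12,10,0,0,0.149,-0.015,0.331,-0.12,10,0,0,0.149,-0.015,0.331,-0.12,10,0,0,0.149,-0.015,0.331,-0.12,10,0,0,0.149,-0.015,0.331,-0.12,10,0,0,0.149,-0.015,0.331,-0.12,10,0,0,0.149,-0.015,0.331,-0.12,10], force=22)

```text
clock: 9.8
position: [0.4755, -0.0084, 0.0233]
ee_rot: [3.141, 0.057, 0.001]
force: [-1.5, -0.2, 6.9]
width: 0.304
gripper_force: 22.0
```

The opening is 27.9 mm, so B is sound too. It goes to the left half of the box.

Emit:
arm_command(deltas=[0,0,0,0,0,0.03,10,0,0,0,0,0,0.07,10,0,0,0,0,0,0.11,10,0,0,-0.04,0.006,-0.045,0.12,10,0,0,-0.08,0.012,-0.09,0.12,10,0,0,-0.12,0.018,-0.135,0.12,10,0,0,-0.153,0.022,-0.18,0.12,10,0,0,-0.153,0.031,-0.225,0.12,10,0,0,-0.153,0.031,-0.252,0.12,10,0,0,-0.153,0.031,-0.252,0.1,10,0,0,-0.153,0.031,-0.252,0.06,10,0,0,-0.153,0.031,-0.252,0.025,10,0,0,-0.153,0.031,-0.252,0.009,10,0,0,-0.153,0.031,-0.252,0.009,10,0,0,-0.153,0.031,-0.252,0.009,48,0,0,-0.153,0.031,-0.252,0.009,48,0,0,-0.153,0.031,-0.252,0.009,48,0,0,-0.153,0.031,-0.252,0.009,48,0,0,-0.153,0.031,-0.252,0.05,48,0,0,-0.153,0.031,-0.252,0.1,48])

```text
clock: 11.8
position: [0.5048, -0.2597, 0.1224]
ee_rot: [-3.124, 0.32, 0.006]
force: [1.2, -0.6, -0.5]
width: 0.524
gripper_force: 0.0
```

Emit:
arm_command(deltas=[0,0,0,-0.005,0.05,0.02,66,0,0,-0.01,-0.015,0.1,0.02,66,0,0,-0.02,-0.025,0.15,0.02,66,0,0,-0.044,-0.035,0.2,0.02,66,0,0,-0.044,-0.045,0.25,0.02,66,0,0,-0.044,-0.05,0.3,0.02,66,0,0,-0.044,-0.055,0.35,0.02,66,0,0,-0.044,-0.055,0.38,0.02,66,0,0,-0.044,-0.055,0.385,0,66,0,0,-0.044,-0.055,0.385,0,66])

```text
clock: 12.8
position: [0.45, 0.126, 0.1218]
ee_rot: [3.112, -0.422, -0.003]
force: [0.2, -0.5, -0.0]
width: 0.716
gripper_force: 0.0
```

Run:
```python
from h import *
print(sensors.observe()["position"],sensors.observe()["ee_rot"])
w=optics.get_image("top");cv2.imwrite("pics/top3.png",w)
s=optics.get_image("scene")
cv2.imwrite("pics/inbox.png",np.hstack([cv2.resize(s[90:230,60:260],(400,280)),cv2.resize(w[90:230,310:450],(400,400))[:280]]))
```

```text
[0.45004438 0.12597593 0.12176618] [ 3.11238368e+00 -4.22396553e-01 -2.95192849e-03]
```

View pics/inbox.png

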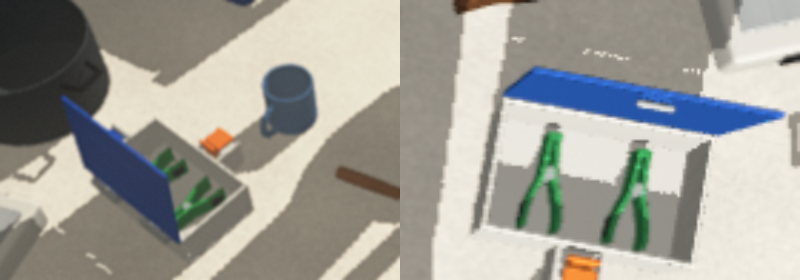

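Both clips lie flat in the box, handles at the front. Now the third clip, A.

Emit:
arm_command(deltas=[0,0,0,0.002,-0.001,-0.04,66,0,0,0,0.002,-0.001,-0.08,66,0,0,0,0.002,-0.001,-0.098,66,0,0,0,0.002,-0.001,-0.098,66,0,0,0,0.002,-0.001,-0.098,10,0,0,0,0.002,-0.001,-0.098,10,0,0,0,0.002,-0.001,-0.098,10,0,0,0,0.002,-0.001,-0.098,10,0,0,0,0.002,-0.001,-0.098,10,0,0,0,0.002,-0.001,-0.098,10,0,0,0,0.002,-0.001,-0.098,10,0,0,0,0.002,-0.001,-0.098,10], force=22)

```text
clock: 14.1
position: [0.4536, 0.1239, 0.0252]
ee_rot: [-3.112, 0.428, -0.001]
force: [-0.6, 0.2, 7.2]
width: 0.197
gripper_force: 22.0
```

The opening is 18.1 mm, so A is weak and goes in the far yellow basket.

Emit:
arm_command(deltas=[0,0,0,0,0,0.03,10,0,0,0,0,0,0.07,10,0,0,0,0,0,0.11,10,0,0,0.01,0.015,0.045,0.11,10,0,0,0.02,0.03,0.09,0.11,10,0,0,0.02,0.045,0.135,0.11,10,0,0,0.02,0.06,0.175,0.11,10,0,0,0.02,0.072,0.207,0.11,10,0,0,0.02,0.072,0.207,0.11,10,0,0,0.02,0.072,0.207,0.07,10,0,0,0.02,0.072,0.207,0.03,10,0,0,0.02,0.072,0.207,0.009,10,0,0,0.02,0.072,0.207,0.009,10,0,0,0.02,0.072,0.207,0.009,10,0,0,0.02,0.072,0.207,0.009,50,0,0,0.02,0.072,0.207,0.009,50,0,0,0.02,0.072,0.207,0.009,50,0,0,0.02,0.072,0.207,0.009,50,0,0,0.02,0.072,0.207,0.05,50,0,0,0.02,0.072,0.207,0.1,50])

```text
clock: 16.1
position: [0.5238, 0.3296, 0.1239]
ee_rot: [3.115, -0.378, -0.006]
force: [1.0, 1.7, 0.6]
width: 0.545
gripper_force: 0.0
```

Emit:
arm_command(deltas=[0,0,0.023,0,-0.01,0.05,0,0,0,0.023,0.02,-0.04,0.08,0,0,0,0.023,0.05,-0.08,0.11,0,0,0,0.023,0.08,-0.12,0.136,0,0,0,0.023,0.112,-0.16,0.136,0,0,0,0.023,0.112,-0.21,0.136,0,0,0,0.023,0.112,-0.26,0.136,0,0,0,0.023,0.112,-0.31,0.136,0,0,0,0.023,0.112,-0.36,0.136,0,0,0,0.023,0.112,-0.41,0.136,0,0,0,0.023,0.112,-0.46,0.136,0,0,0,0.023,0.112,-0.51,0.136,0,0,0,0.023,0.112,-0.56,0.136,0,0,0,0.023,0.112,-0.61,0.136,0,0,0,0.023,0.112,-0.658,0.136,0,0,0,0.023,0.112,-0.658,0.136,0,0,0,0.023,0.112,-0.658,0.136,0,0,0,0.023,0.112,-0.658,0.073,0,0,0,0.023,0.112,-0.658,0.073,0,0,0,0.023,0.112,-0.658,0.073,0], force=10)

```text
clock: 18.1
position: [0.6363, -0.3243, 0.1952]
ee_rot: [-3.123, 0.318, 0.008]
force: [-1.0, 0.0, 0.8]
width: 0.007
gripper_force: 0.0
```

Run:
```python
from h import *
w=optics.get_image("top");cv2.imwrite("pics/top4.png",w)
s=optics.get_image("scene")
cv2.imwrite("pics/lid.png",np.vstack([cv2.resize(s[60:240,30:330],(600,360)),np.hstack([cv2.resize(w[100:200,80:205],(300,240)),cv2.resize(w[90:230,310:485],(300,240))])]))
```

```text
(no output)
```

View pics/lid.png

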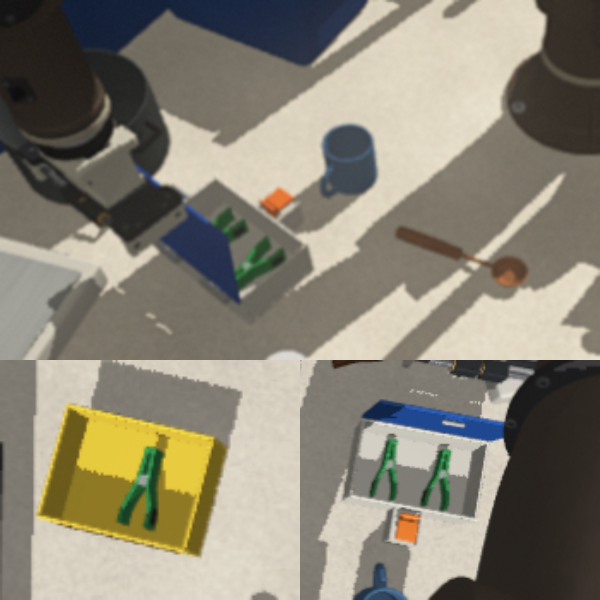

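The weak clip lies in the far basket, the two sound ones in the box, and the fingers are behind the open lid. I push it over along its arc.

Emit:
arm_command(deltas=[0,0,0,-0.025,0.005,0,0,0,0,0,-0.045,0.009,0.001,0,0,0,0,-0.063,0.013,-0.002,0,0,0,0,-0.081,0.017,-0.006,0,0,0,0,-0.092,0.019,-0.011,0,0,0,0,-0.102,0.021,-0.016,0,0,0,0,-0.111,0.023,-0.023,0,0,0,0,-0.119,0.025,-0.031,0,0,0,0,-0.127,0.026,-0.04,0,0,0,0,-0.134,0.028,-0.049,0,0,0,0,-0.14,0.029,-0.059,0,0,0,0,-0.146,0.03,-0.0695,0,0,0,0,-0.15,0.031,-0.08,0,0,0,0,-0.153,0.032,-0.092,0,0,0,0,-0.154,0.032,-0.1,0,0,0,0,-0.155,0.032,-0.106,0,0,0,0,-0.155,0.032,-0.106,0])

```text
clock: 19.9
position: [0.482, -0.2952, 0.0908]
ee_rot: [-3.125, 0.322, 0.002]
force: [-0.8, -0.1, 0.2]
width: 0.007
gripper_force: 0.3
```

Emit:
arm_command(deltas=[0,0,0,0,0,-0.003,0,0,0,0,0,0,-0.005,0,0,0,0,0,0,-0.006,0,0,0,0,0,0,-0.007,0,0,0,0,0,0,-0.007,0])

```text
clock: 20.4
position: [0.4825, -0.2955, 0.0849]
ee_rot: [3.125, -0.323, 0.001]
force: [0.1, 0.3, -0.1]
width: 0.01
gripper_force: 0.1
```

Emit:
arm_command(deltas=[0,0,0,0,0,-0.001,0,0,0,0,0,0,-0.002,0,0,0,0,0,0,-0.002,0])

```text
clock: 20.7
position: [0.4825, -0.2955, 0.0844]
ee_rot: [3.125, -0.323, 0.002]
force: [-5.5, 2.2, 20.3]
width: 0.005
gripper_force: 9.8
```

The lid met its stop with 20 N at tip height 65 mm. I rise and check.

Emit:
arm_command(deltas=[0,0,0,0,0,0.03,0,0,0,0,0,0.02,0.08,0,0,0,0,-0.02,0.06,0.12,0,0,0,0,-0.04,0.11,0.15,0,0,0,0,-0.05,0.16,0.15,0,0,0,0,-0.05,0.21,0.15,0,0,0,0,-0.05,0.26,0.15,0,0,0,0,-0.05,0.3,0.15,0,0,0,0,-0.05,0.3,0.15,0,0,0,0,-0.05,0.3,0.15,0])

```text
clock: 21.7
position: [0.4323, 0.0068, 0.2329]
ee_rot: [-3.125, 0.315, -0.001]
force: [-0.2, -0.1, -0.4]
width: 0.003
gripper_force: 0.0
```

Run:
```python
from h import *
a=cv2.imread("pics/top0.png");w=optics.get_image("top");s=optics.get_image("scene")
cal=optics.calibration("top")
for im in(a,w):
    b=max([b for b in blobs(mask(im,*BLUE),500) if b[:,0,1].mean()<200],key=cv2.contourArea); print(np.round(cv2.minAreaRect(b),1) if 0 else cv2.minAreaRect(b))
cv2.imwrite("pics/end.png",np.vstack([cv2.resize(s[60:240,30:330],(600,300)),cv2.resize(w[60:260],(600,260))]))
```

```text
((379.5719909667969, 154.60400390625), (77.1890640258789, 49.99848175048828), 10.304845809936523)
((379.55999755859375, 154.4199981689453), (77.27851104736328, 49.640708923339844), 10.304845809936523)
```

View pics/end.png

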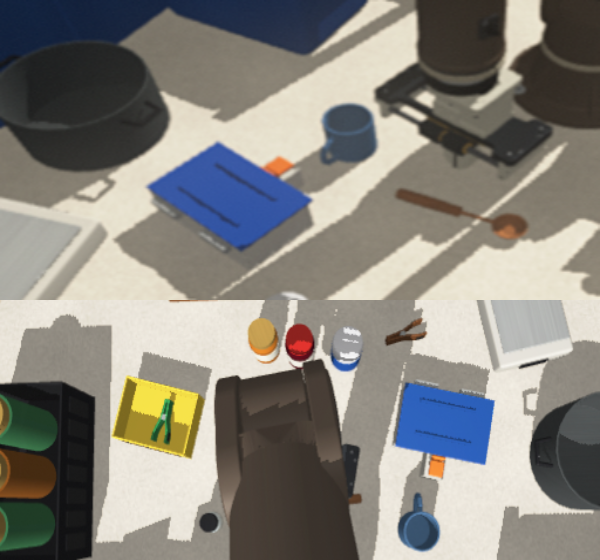

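The lid is shut, with the same outline as at the start. The weak clip is in the far basket, the bystanders are unmoved, and the arm is clear.

```bash
python3 -c "
from cell import arm
print(arm.sign_off())"
```

```text
the job is handed in; nothing more can be done
None
```

The job is handed in: the button popped the lid open, the two stiff clips (28.8 and 27.9 mm apart at 22 N) are in the clip box, the weak one (18.1 mm) is in the far yellow basket, the lid is shut, and the last pictures showed no bystander moved; no verdict was returned.

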